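# Reset a spring-loaded telescopic leg to its length mark and clamp it

## Robot

A 7-joint arm with a two-finger parallel gripper is mounted at the origin on a cart in front of the work surface, level with it; the furniture and walls round the work are solid. World frame = base frame: x ahead of the robot, y to its left, z up, the work surface at z = 0. Lengths are in mm, angles in rad, forces in N, time in s.
With the tool pointing down it reaches from about 425 to 825 mm from the base axis. Payload 3.6 kg.
Tool frame: the origin (TCP) lies midway between the tips of the shut fingers; the grasp point (between the pads) lies 19 mm behind it; z points along the fingers, y is the direction in which the jaws open and shut (so a half turn about z gives the same grasp; the last joint's range is limited). The gripper opens to 93 mm and grips with 3 to 60 N. Pads are 15 mm wide; open, the fingers measure 128 mm over their backs; the gripper's body (75 mm by 188 mm) begins 65 mm behind the grasp point.
Start: joints at [1.214, 0.615, -0.013, 1.423, 0.008, 1.103, -0.04], TCP at [211.131, -614.723, 196.74] pointing down, gripper open.
Joint ranges: [-3.12, 3.12], [-0.3, 2.06], [-1.34, 1.32], [0.26, 2.42], [-1.36, 4.5], [0.01, 1.98], [-2.84, 2.84]. Speed limits (rad/s): [2.79, 2.79, 3.14, 3.14, 3.14, 3.14, 3.14].

## Interface

Orientations are given as [roll, pitch, yaw] about the fixed x, y, z axes, in that order (R = Rz(yaw) Ry(pitch) Rx(roll)).
In Python, from plant import sense, read_camera, hand_in gives the robot as it stands. The module is installed in compiled form; this text tells all that it offers.
- The arm moves only by the shell command python3 -m handwheel 'ROWS' [FORCE]. ROWS is JSON, a list of rows, each a list of 3 entries, a list of its own where there are three numbers: the turn, a rotation vector about the tool's x, y, z in rad, then the shift along the tool's x, y, z in cm, then the opening, from 0 (shut) to 1 (fully open). A call has 1 to 20 rows; each row is the pose to reach, as a shift and turn from the pose commanded when the call began, along the tool's axes at that moment; what a row does not reach only later rows make up. A row lasts 1/10 s, in which the tool goes at most 50 mm and 8.59 degrees, less where a joint would pass 70% of its speed; a pose out of reach is approached as far as the arm can. A call with a gripper value outside its range is refused whole. The fingers move at their own pace and stop on an object; FORCE is the grip in N (left out, the last holds). Time passes only in rows, so rows that repeat a pose let the fingers close. It gives the time, the measured TCP pose, the force and the opening at its end, in the units of the state.
- sense(): the state, without advancing time (a new reading comes with each control period).
- read_camera(name): name is "side" or "top" or "wrist"; returns a dict with "pixels" (420x560x3 uint8, blue, green, red), "z_map" (420x560 float32, mm along the optical axis (not along the pixel's ray), 0 where there is no reading), "intrinsics" (3x3 intrinsics, pixels), "extrinsics" (4x4, takes a point from camera to world coordinates). Camera axes: x right, y down, z forward; pixel columns grow to the right and rows downward; lengths in mm; the calibration is good to about 2 mm. A picture is of the moment at which its call begins.
- hand_in(): hands the job in, once; it reports no verdict.
The state is a dict: "clock": time; "qpos": joint angles; "joint_vel": joint speeds; "effort": joint torques, N m; "ee_pos": TCP position; "ee_rot": TCP orientation; "wrist_force": force on the tool from outside, world axes, zero at the start; "moment": the same for the moment, N m; "width": finger opening in mm.
Only numpy, scipy, OpenCV 4.12 (cv2) and the standard library are available. Lean on these libraries where they do the work, as an engineer would, in place of code of your own. Each camera call takes 0.05 s, during which the arm holds its last target.

## Task

The telescopic leg held in the vice is clamped too long: flip its cam lever open, then push the spring-loaded outer part in towards the vice until the mouth of the clamp just meets the near edge of the dark band drawn round the inner tube. Hold it there and squeeze the lever fully shut against the clamp, one finger on the lever and the other on the rubber grip pad on the far side. Finish still squeezing lever and pad, with the leg at its mark, so that a colleague can fit the locking screw, and leave the tools lying around where they are.

Things in the scene. Friction and masses are not known exactly. Their poses are not given: they have to be found in the camera images.
- machine_vice: Green bench vice, 238 x 170 mm, 113 mm high, fixed; its place and turn vary. Origin: centre of its underside; x, y below are its axes (z up). Its jaws clamp the leg's inner tube. The leg is level, parallel to the vice's y, with its axis 53 mm along +x from the origin and 93 mm above the table; it sticks out towards +y (jaws end at y = 52 mm, foot at 460 mm when fully out).
- length_mark: Dark band, 5 mm wide, drawn round the bare inner tube (square aluminium tube, 26 x 26 mm). Origin: on the leg axis, at the band's near edge, the one towards the clamp and foot; the band runs 5 mm from there towards the vice. Same axes as the vice.
- leg_mouth (a point): Point on the leg axis in the plane of the clamp's mouth, the face of the outer part that looks to the vice; it must come to the origin of length_mark. The mouth is the front of a black oval hand-stop flange, 8 mm thick along the leg, reaching 42 mm to either side of the axis and 23 mm above and below it (ends rounded, radius 23 mm). Same axes as the vice.
- leg_clamp (a point): Centre of the clamp body, on the leg axis, 30 mm from the mouth towards the foot: the place to pinch. The clamp body is 34 mm wide, 42 mm high (21 mm above the axis) and runs from the flange's back, 8 mm from the mouth, to 58 mm; lever and pad sit on its sides. Then come the outer tube, 30 x 30 mm, and the foot, 272 mm from the mouth. Same axes as the vice.
- leg_slide (a joint): How far the outer part is pushed in towards the vice, in m: 0 fully out, at most 0.125; it starts clamped at 0 to 0.02. With the lever open it slides easily and a spring drives it out with about 3 N (out) to 6 N (in): let go, it slides out to 0 again. It can be pushed by a finger behind the flange. Shut, the lever locks it against some 30 N.
- leg_lever (a joint): Angle of the steel cam lever in rad: 0 shut (upright along the clamp's side; so at the start), 0.46 wide open, leaning out to the -x side (the robot's side). Its cam jams on the inner tube below about 0.2 rad, so it opens and shuts with 5 to 12 N at its top edge; it stays where it is left. To open it, push its top edge outwards from above the clamp body.
- lever_hinge (a point): Middle of the lever's hinge pin, which runs along the leg, 21.5 mm to the -x side of the axis, 13 mm below it, 30 mm from the mouth. The lever stands up 50 mm from it, so that its top edge is 37 mm above the axis when shut and stands 16 mm clear over the clamp body. It is 6 mm thick and 38 mm long along the leg (11 to 49 mm from the mouth).
- lever_tip (a point): Middle of the lever's rounded top edge (8 mm thick, 4 mm below its highest line). Shut: 22 mm to the -x side of the axis and 33 mm above it; wide open: 42 mm to the side and 28 mm above.
- leg_grip_pad: Black ribbed rubber pad, 40 mm along the leg and 38 mm high (19 mm above and below the axis), on the +x side of the clamp body, the side away from the lever. Origin: on the axis, same point as leg_clamp; its outer face is 20 mm to the +x side. Over pad and lever the clamp measures about 46 mm when shut and 67 mm when wide open. Same axes as the vice.
- calliper: Steel digital calliper, 67 x 220 x 15 mm, lying on the table. Bystander.
- marker: Marker pen with black barrel and yellow-green cap, 123 mm long, 20 mm thick, lying on the table. Bystander.
- tape_measure: Yellow and black tape measure, 72 x 86 x 34 mm, on the table. Bystander.
- hex_key: Steel hex key, 34 x 115 x 7 mm, lying on the table. Bystander.
- folding_rule: Folded wooden rule, 18 x 230 x 17 mm, lying on the table. Bystander.
- try_square: Carpenter's square with wooden stock and steel blade, 105 x 164 x 19 mm, lying on the table. Bystander.

How it is judged (in metres and radians):
On the way, in this order (a step that is already met when the one before it is completed fails the run):
1. the cam lever is flipped open (more than 0.3 rad) (value of joint leg_lever above 0.3 rad), for 0.1 s.
2. the leg is held at the mark (clamp's mouth within 4 mm of the band's near edge), the lever not yet shut (more than 0.2 rad) (y of leg_mouth in the frame of length_mark between -0.004 and 0.004 m and value of joint leg_lever above 0.2 rad), for 0.3 s.
3. the lever is shut (under 0.06 rad) with the leg at the mark (y of leg_mouth in the frame of length_mark between -0.004 and 0.004 m and value of joint leg_lever below 0.06 rad), for 0.3 s.
At the end, for the whole second after the job is handed in: The mouth of the clamp stands within 4 mm of the band's near edge, the lever is within 0.06 rad of shut, and the fingers still press on the lever and on the rubber pad with more than 4 N each (all of step 3 and contact force between the fingers and leg_lever above 4 N and contact force between the fingers and leg_grip_pad above 4 N); the arm keeps its last pose, push and grip.
It fails at once if a bystanding tool is shifted by more than 20 mm (distance of any of calliper, marker, tape_measure, hex_key, folding_rule, try_square from where it was at the start of the episode above 0.02 m).
It also fails if it takes over 45 s, if anything falls off the work surface, if the arm or the gripper's body presses on something with over 40 N, if the wrist force passes 120 N, or if a joint passes its speed limit or range.

## Working session

There is one attempt and no reset: what is moved stays moved. The work goes in short steps, Python scripts to look and compute and a shell command to move; the robot and the scene stay as the last step left them, time stands still between calls to the robot, and variables do not carry over. Pictures are saved under pics/ and viewed, and the job is handed in when it is done.

```bash
mkdir -p pics; python3 - <<'E'
from plant import sense, read_camera
import cv2,numpy as np
print(sense())
for n in ["side","top","wrist"]:
    d=read_camera(n); cv2.imwrite(f"pics/{n}0.png",d["pixels"]); np.savez(f"/tmp/{n}0.npz",**d)
    print(n,d["intrinsics"].round(1).tolist(),d["extrinsics"].round(3).tolist())
E
```

```text
{'clock': 0.0, 'qpos': array([ 1.21351414,  0.61590184, -0.01261109,  1.4249167 ,  0.00812597,
        1.10342178, -0.04039723]), 'joint_vel': array([ 0.00077161,  0.00065856, -0.00033495, -0.00040036,  0.00106691,
       -0.00146275, -0.000825  ]), 'effort': array([-3.77171127e-04, -4.58921814e+01,  2.09313026e-01, -1.65739882e+01,
       -6.09613094e-02,  2.05435051e-02,  2.37744880e-04]), 'ee_pos': array([ 210.82351988, -613.94239927,  195.58668568]), 'ee_rot': array([-3.13899646e+00,  6.46180284e-05,  3.30859116e-01]), 'wrist_force': array([ 0.45768717, -0.13486486,  0.92236841]), 'moment': array([-0.02386605,  0.00247127, -0.00175785]), 'width': 93.19856623516674}
side [[410.3, 0.0, 277.0], [0.0, 410.3, 211.8], [0.0, 0.0, 1.0]] [[0.963, -0.103, 0.25, 314.334], [-0.27, -0.404, 0.874, -695.746], [0.011, -0.909, -0.416, 511.34], [0.0, 0.0, 0.0, 1.0]]
top [[394.6, 0.0, 278.1], [0.0, 394.6, 205.4], [0.0, 0.0, 1.0]] [[-0.013, -0.986, 0.169, 393.137], [-1.0, 0.015, 0.01, 109.537], [-0.013, -0.169, -0.986, 976.525], [0.0, 0.0, 0.0, 1.0]]
wrist [[362.7, 0.0, 280.0], [0.0, 362.7, 210.8], [0.0, 0.0, 1.0]] [[0.324, -0.905, -0.275, 287.111], [-0.946, -0.311, -0.092, -587.005], [-0.002, 0.29, -0.957, 384.583], [0.0, 0.0, 0.0, 1.0]]
```

View pics/side0.png

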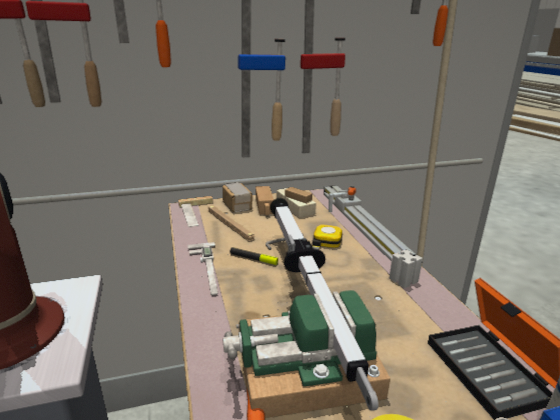

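View pics/top0.png

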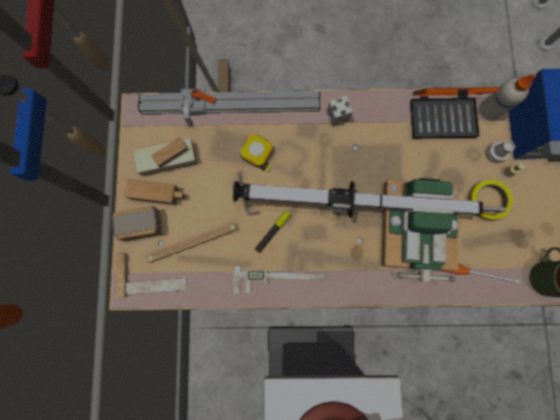

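```bash
python3 - <<'E'
import cv2,numpy as np
d=np.load("/tmp/top0.npz");im=d["pixels"]
c=im[170:240,220:480];cv2.imwrite("pics/topz.png",cv2.resize(c,None,fx=3,fy=3,interpolation=cv2.INTER_CUBIC))
d=np.load("/tmp/side0.npz");im=d["pixels"]
c=im[190:390,220:420];cv2.imwrite("pics/sidez.png",cv2.resize(c,None,fx=3,fy=3,interpolation=cv2.INTER_CUBIC))
E
```

```text
(no output)
```

View pics/topz.png

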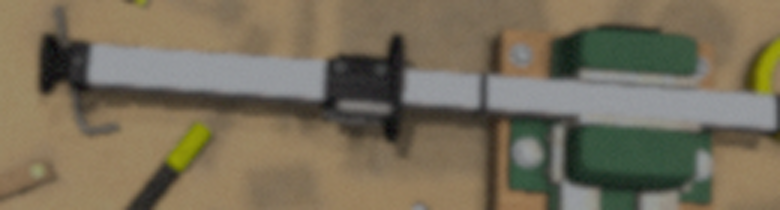

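View pics/sidez.png

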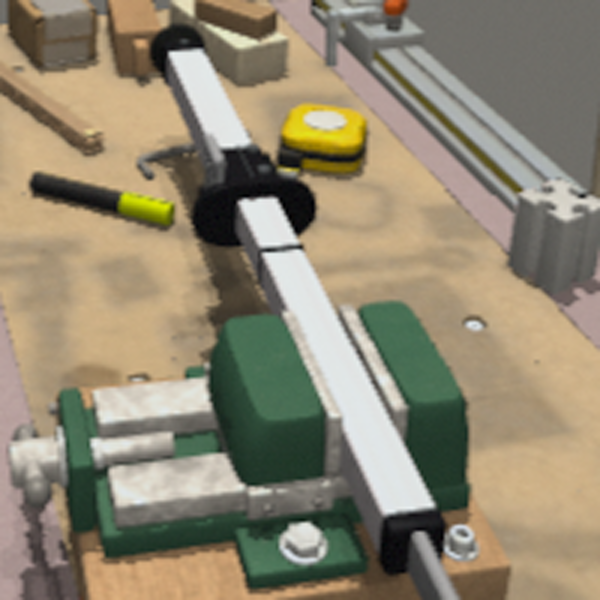

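View pics/wrist0.png

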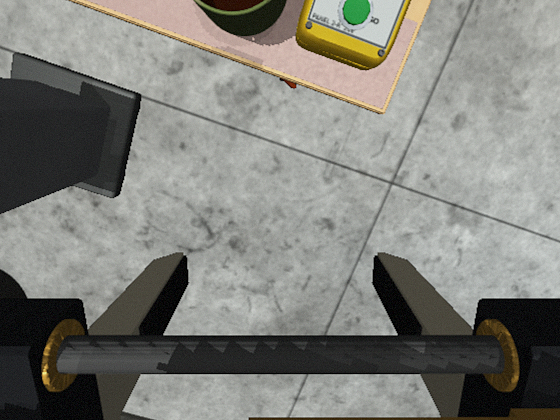

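```bash
cat > h.py <<'E'
import numpy as np
def pts(d):
    K=d["intrinsics"];T=d["extrinsics"];z=d["z_map"].astype(float)
    v,u=np.mgrid[:z.shape[0],:z.shape[1]]
    P=np.stack([(u-K[0,2])/K[0,0]*z,(v-K[1,2])/K[1,1]*z,z],-1)
    W=P@T[:3,:3].T+T[:3,3]; W[z==0]=np.nan
    return W
def ray(d,u,v,h):
    K=d["intrinsics"];T=d["extrinsics"]
    r=T[:3,:3]@np.array([(u-K[0,2])/K[0,0],(v-K[1,2])/K[1,1],1.]);o=T[:3,3]
    return o+r*(h-o[2])/r[2]
def proj(d,p):
    K=d["intrinsics"];T=d["extrinsics"];c=T[:3,:3].T@(np.array(p)-T[:3,3]);return (K@c/c[2])[:2]
E
python3 - <<'E'
import numpy as np
from h import *
for n in ["top","side"]:
    d=np.load(f"/tmp/{n}0.npz");W=pts(d);im=d["pixels"].astype(int)
    # bright low-sat grey tube: height 95..115
    m=(np.abs(W[...,2]-107)<10)&(im.min(-1)>110)&(im.max(-1)-im.min(-1)<40)
    if n=="top": m[:, :240]=0; m[:,:]&=True
    P=W[m]; print(n,m.sum(),np.percentile(P,[1,50,99],axis=0).round(1).tolist())
    np.save(f"/tmp/{n}m.npy",m)
    xs=P[:,1]
    for y in np.arange(-380,120,25):
        s=P[np.abs(xs-y)<6]
        s=s[np.abs(s[:,0]-np.median(P[:,0]))<40]
        if len(s)>5: print(y,len(s),np.percentile(s[:,0],[3,50,97]).round(1),np.median(s[:,2]).round(1))
d=np.load("/tmp/top0.npz");W=pts(d)
for v in range(190,212):print(v,d["pixels"][v,332:402:2].mean(-1).astype(int).tolist())
E
```

```text
top 2603 [[523.0, -323.2, 103.0], [554.1, -118.6, 106.9], [586.9, 177.1, 114.6]]
-355 6 [529.5 529.7 531.8] 105.0
-330 8 [528.4 535.3 540.8] 106.3
-305 58 [522.8 534.6 546. ] 105.9
-280 61 [523.9 537.3 548.9] 105.9
-255 92 [521.1 540.1 556.7] 107.4
-230 89 [523.5 542.8 559.6] 107.3
-205 93 [525.6 544.9 562.1] 107.7
-180 76 [527.  545.6 559.7] 106.6
-155 59 [536.2 548.  559.8] 106.3
-130 62 [537.6 548.6 562.5] 105.8
-105 42 [540.1 551.8 562.9] 105.4
-80 58 [542.6 554.3 565.3] 105.9
-55 42 [545.2 555.5 567.6] 105.8
20 64 [548.4 562.  575.8] 107.7
45 66 [551.2 564.5 578.3] 107.7
70 72 [553.6 568.3 581.2] 107.6
95 75 [556.4 569.6 583.6] 107.6
side 2680 [[518.2, -385.8, 99.2], [543.4, -219.0, 105.2], [582.5, 169.0, 112.6]]
-380 60 [524.1 527.3 530.6] 103.2
-355 38 [526.6 529.2 532.8] 103.5
-330 24 [520.7 532.5 542.8] 105.6
-305 118 [521.4 533.1 545.5] 104.9
-280 102 [524.2 536.  547.3] 104.8
-255 144 [519.1 540.8 558. ] 105.8
-230 127 [521.9 542.2 560. ] 105.7
-205 117 [523.7 544.5 561.7] 105.6
-180 84 [525.9 545.4 560.9] 105.2
-155 63 [534.2 545.6 557.4] 105.0
-130 54 [536.4 548.1 559.6]
[... 3083 characters left out ...]
0, 83, 92, 87, 55, 32, 43, 51, 51, 52, 54, 51, 52, 51, 54, 60, 57, 58, 49, 45, 55, 68, 76, 84, 92, 93, 94, 94, 102, 107]
208 [58, 57, 53, 59, 61, 59, 63, 65, 56, 37, 36, 42, 52, 51, 51, 52, 51, 48, 51, 51, 50, 51, 51, 42, 46, 52, 46, 48, 61, 61, 58, 57, 61, 67, 72]
209 [69, 67, 60, 64, 67, 52, 54, 48, 34, 24, 32, 47, 55, 54, 54, 56, 54, 55, 53, 54, 56, 56, 54, 47, 49, 43, 40, 51, 56, 49, 45, 45, 44, 45, 50]
210 [73, 69, 70, 71, 70, 57, 60, 49, 26, 22, 30, 48, 57, 57, 63, 63, 66, 63, 61, 63, 61, 56, 55, 54, 48, 43, 39, 53, 71, 45, 47, 43, 48, 43, 42]
211 [80, 60, 62, 63, 62, 61, 62, 57, 30, 19, 31, 56, 61, 66, 78, 77, 77, 78, 74, 76, 70, 65, 63, 60, 54, 47, 42, 71, 90, 59, 54, 51, 54, 53, 50]
```

```bash
python3 - <<'E'
import numpy as np
from h import *
d=np.load("/tmp/top0.npz");g=d["pixels"].astype(float).mean(-1);W=pts(d)
print(g[196:203,350:386].mean(0).round(0).astype(int).tolist())
r=g[196:203,374:388].mean(0);u=np.arange(374,388);w=np.clip(150-r,0,None);ub=(w*u).sum()/w.sum();print("band u",ub, ray(d,ub,199,106), ray(d,ub+1,199,106))
print("mouth", [ray(d,354.0,199,h).round(1) for h in (106,116)])
# leg line fit, both cameras
for n in ["top","side"]:
    D=np.load(f"/tmp/{n}0.npz");P=pts(D)[np.load(f"/tmp/{n}m.npy")]
    c=[]
    for y in np.arange(-170,-60,6).tolist()+np.arange(15,110,6).tolist():
        s=P[np.abs(P[:,1]-y)<3]; s=s[np.abs(s[:,0]-560-.09*y)<30]
        if len(s)>8: c.append((y,(s[:,0].min()+s[:,0].max())/2,np.median(s[:,0])))
    c=np.array(c); print(n,np.polyfit(c[:,0],c[:,1],1),np.polyfit(c[:,0],c[:,2],1))
ds=np.load("/tmp/side0.npz")
for p in [(552,-75,106),(555,-40,106)]: print(proj(ds,p),proj(d,p))
gs=ds["pixels"].astype(float).mean(-1)
import cv2
cv2.imwrite("pics/s2.png",cv2.resize(ds["pixels"][240:310,270:340],None,fx=8,fy=8,interpolation=cv2.INTER_CUBIC))
# tall stuff near path
m=(W[...,2]>150); 
for y in range(-700,200,50):
    s=W[m&(np.abs(W[...,1]-y)<25)&(W[...,0]>100)&(W[...,0]<800)]
    if len(s): print(y,np.percentile(s,[0,50,100],axis=0).round(0).tolist())
E
```

```text
[29, 32, 39, 60, 96, 129, 147, 152, 152, 153, 153, 153, 153, 152, 153, 154, 153, 153, 153, 153, 153, 153, 153, 153, 153, 154, 152, 152, 146, 127, 95, 84, 113, 141, 150, 152]
band u 380.70310589386156 [ 553.52072023 -111.03141674  106.        ] [ 553.48724831 -113.26089518  106.        ]
mouth [array([554.4, -51.4, 106. ]), array([552.6, -49.6, 116. ])]
top [8.81669109e-02 5.61104942e+02] [8.78911932e-02 5.60904022e+02]
side [8.54229576e-02 5.59578886e+02] [8.53469669e-02 5.59290993e+02]
[307.30052252 261.55750352] [364.59650513 199.90561479]
[302.76466512 252.22731004] [348.86913647 198.81882412]
-500 [[797.0, -480.0, 150.0], [797.0, -480.0, 150.0], [797.0, -480.0, 150.0]]
-450 [[790.0, -445.0, 150.0], [796.0, -431.0, 161.0], [800.0, -425.0, 184.0]]
-400 [[792.0, -425.0, 150.0], [797.0, -423.0, 153.0], [800.0, -419.0, 162.0]]
```

View pics/s2.png

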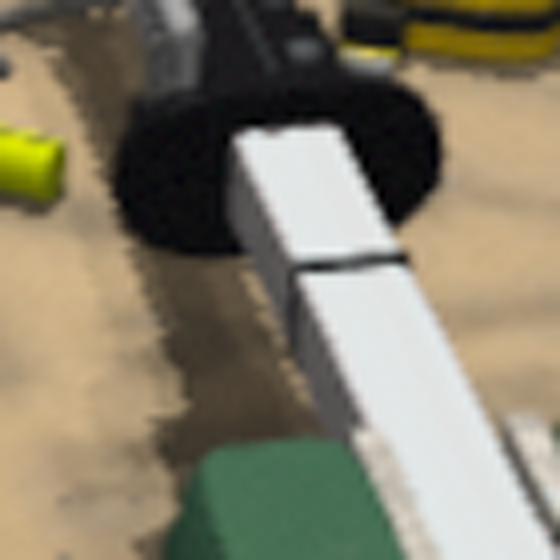

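```bash
python3 - <<'E'
import numpy as np
from h import *
ds=np.load("/tmp/side0.npz");im=ds["pixels"].astype(float).mean(-1)
for (a,b) in [((290,100),(360,290))]: pass
# sample along tube centre line
y=np.arange(-125,-30,1.0)
import cv2
prof=[]
for yy in y:
    v=[]
    for off in (-5,0,5):
        u=proj(ds,(559.5+.0865*yy+off,yy-off*.0865,106)); v.append(cv2.getRectSubPix(ds["pixels"].mean(-1).astype(np.float32),(1,1),tuple(map(float,u)))[0,0])
    prof.append(np.mean(v))
for a,b in zip(y,prof): print(int(a),int(b),end='; ')
E
```

```text
-125 227; -124 227; -123 228; -122 227; -121 227; -120 224; -119 220; -118 213; -117 195; -116 162; -115 126; -114 96; -113 89; -112 93; -111 115; -110 146; -109 177; -108 204; -107 219; -106 225; -105 228; -104 228; -103 228; -102 228; -101 228; -100 228; -99 228; -98 228; -97 228; -96 228; -95 228; -94 228; -93 228; -92 228; -91 228; -90 227; -89 227; -88 227; -87 227; -86 227; -85 228; -84 228; -83 228; -82 227; -81 227; -80 227; -79 227; -78 228; -77 228; -76 228; -75 228; -74 228; -73 228; -72 228; -71 228; -70 228; -69 228; -68 228; -67 228; -66 228; -65 228; -64 228; -63 228; -62 228; -61 227; -60 226; -59 224; -58 219; -57 209; -56 196; -55 178; -54 149; -53 114; -52 78; -51 48; -50 29; -49 23; -48 16; -47 14; -46 14; -45 14; -44 14; -43 14; -42 14; -41 14; -40 15; -39 16; -38 18; -37 20; -36 22; -35 23; -34 25; -33 26; -32 26; -31 27;
```

```bash
python3 -m handwheel '[[[0,0,-0.1],[4.4,-3.7,0],0],[[0,0,-0.2],[8.8,-7.5,0],0],[[0,0,-0.27],[12,-10.2,0],0],[[0,0,-0.34],[15.5,-13.1,0],0],[[0,0,-0.41],[19,-16.1,0],0],[[0,0,-0.48],[22.5,-19.1,0],0],[[0,0,-0.56],[26,-22,0],0],[[0,0,-0.64],[29.5,-25,0],0],[[0,0,-0.72],[33,-28,0],0],[[0,0,-0.8],[36.5,-31,0],0],[[0,0,-0.87],[40,-34,0],0],[[0,0,-0.94],[43.5,-36.9,0],0],[[0,0,-1.02],[47,-39.8,0],0],[[0,0,-1.09],[50,-42.5,0],0],[[0,0,-1.153],[53.1,-45,0],0],[[0,0,-1.153],[53.1,-45,0],0],[[0,0,-1.153],[53.1,-45,0],0],[[0,0,-1.153],[53.1,-45,0],0],[[0,0,-1.153],[53.1,-45,0],0]]' 20
cat > w.py <<'E'
from plant import sense, read_camera
from h import *
import cv2,sys
yaw=-0.0866;vx=np.array([np.cos(yaw),np.sin(yaw)]);vy=np.array([-np.sin(yaw),np.cos(yaw)])
O=np.array([560.2-.0868*109.4,-109.4]) # band near edge on axis
def leg(p): q=np.array(p[:2])-O; return q@vx,q@vy,p[2]-93
def world(a,b,h): q=O+a*vx+b*vy; return np.array([q[0],q[1],93+h])
def R(r):
    from scipy.spatial.transform import Rotation as Q
    return Q.from_euler('xyz',r).as_matrix()
def st():
    s=sense();print("t %.2f leg-frame x,y,z:"%s["clock"],np.round(leg(s["ee_pos"]),1),"rot",s["ee_rot"].round(3),"F",s["wrist_force"].round(1),"w %.1f"%s["width"]);return s
def togo(a,b,h):
    s=sense();d=world(a,b,h)-s["ee_pos"];Rm=R(s["ee_rot"]);print("shift cm",(Rm.T@d/10).round(2));
    t=np.array([[vy[0],vx[0],0],[vy[1],vx[1],0],[0,0,-1]])
    from scipy.spatial.transform import Rotation as Q
    print("turn",Q.from_matrix(Rm.T@t).as_rotvec().round(3))
def pic(n,name,box=None,f=1):
    d=read_camera(n);im=d["pixels"];np.savez("/tmp/%s.npz"%name,**d)
    if box: im=im[box[1]:box[3],box[0]:box[2]]
    cv2.imwrite("pics/%s.png"%name,cv2.resize(im,None,fx=f,fy=f,interpolation=cv2.INTER_CUBIC));return d
E
python3 - <<'E'
from w import *
st();togo(8,58+36,60)
pic("wrist","wr1")
E
```

```text
clock: 2.05
ee_pos: [566.5, -18.8, 196.7]
ee_rot: [-3.141, 0.001, 1.481]
wrist_force: [0.2, -0.6, 1.0]
width: 0.4
t 2.05 leg-frame x,y,z: [  7.9  91.6 103.7] rot [-3.141e+00  1.000e-03  1.481e+00] F [ 0.2 -0.6  1. ] w 0.4
shift cm [0.24 0.01 4.37]
turn [-0.001  0.001 -0.004]
```

View pics/wr1.png

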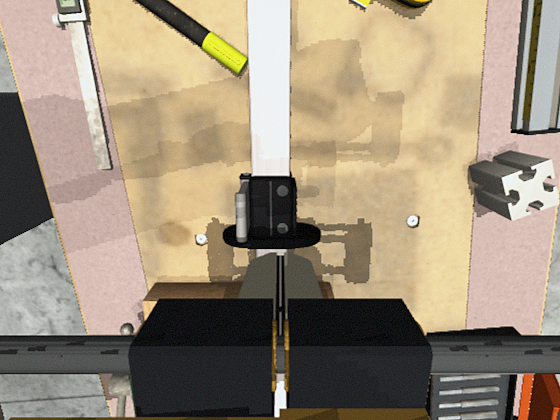

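```bash
python3 - <<'E'
from w import *
d=np.load("/tmp/wr1.npz")
for n,p in dict(flL=(-42,58,0),flR=(42,58,0),flbackL=(-42,66,0),tip=(-22,88,37),tip0=(-22,69,37),tip1=(-22,107,37),bodyback=(0,116,21),padb=(20,108,19),tcp=tuple(leg(sense()["ee_pos"]))).items(): print(n,proj(d,world(*p)).round(1))
im=d["pixels"][160:270,210:330];cv2.imwrite("pics/wr1z.png",cv2.resize(im,None,fx=5,fy=5,interpolation=cv2.INTER_CUBIC))
E
```

```text
flL [223.4 240.8]
flR [320.5 240.5]
flbackL [222.9 232.1]
tip [240.7 221.5]
tip0 [241.6 245.2]
tip1 [239.8 196.7]
bodyback [270.5 179.9]
padb [296.5 189.4]
tcp [281.3 252.6]
```

View pics/wr1z.png

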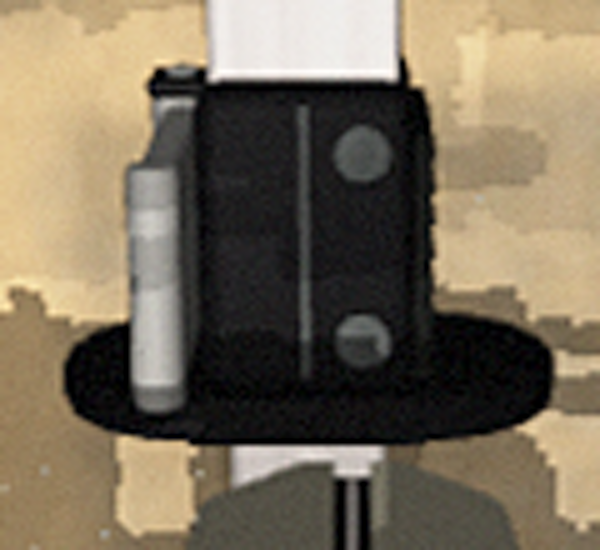

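```bash
python3 -m handwheel '[[[0,0,0],[0.5,0,3],0],[[0,0,0],[0.5,0,5.5],0],[[0,0,0],[0.5,0,6.8],0],[[0,0,0],[0.5,0,7.3],0],[[0,0,0],[0.5,0,7.8],0],[[0,0,0],[0.5,0,7.8],0],[[0,0,0],[0.5,0,7.8],0]]'
python3 - <<'E'
from w import *
st()
pic("wrist","wr2")
pic("side","s3",(220,190,420,340),4)
E
```

```text
clock: 2.8
ee_pos: [568.2, -11.7, 119.6]
ee_rot: [3.14, -0.0, 1.484]
wrist_force: [0.7, -0.6, 0.5]
width: 0.7
t 2.80 leg-frame x,y,z: [ 9.  98.9 26.6] rot [ 3.14  -0.     1.484] F [ 0.7 -0.6  0.5] w 0.7
```

View pics/wr2.png

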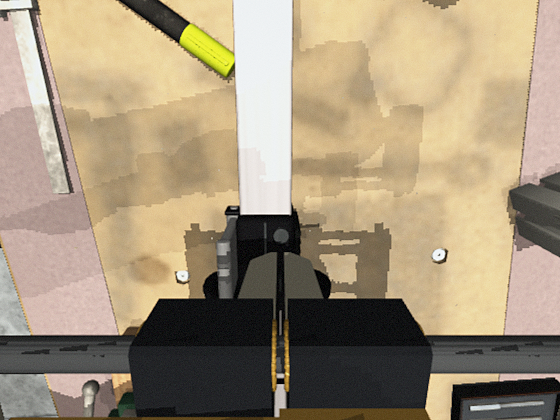

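View pics/s3.png

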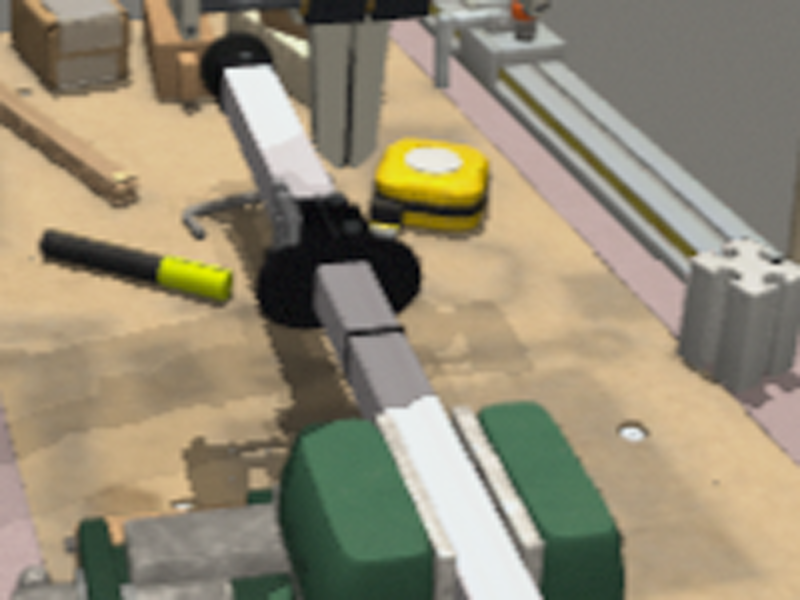

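```bash
python3 - <<'E'
from w import *
d=np.load("/tmp/s3.npz")
for p in [leg(sense()["ee_pos"]),(9,99,80),(-22,88,37),(0,60,23)]:
    u=proj(d,world(*p));print(np.round(p,1),u.round(1),(u-[220,190])*4)
W=pts(d)
for u,v in [(307,215),(304,228),(311,225),(300,245)]: print(W[v,u].round(1))
E
```

```text
[ 9.  99.  26.7] [304.7 238.6] [338.69537272 194.24877211]
[ 9 99 80] [305.7 214.5] [342.9000548   97.99929432]
[-22  88  37] [290.9 237.8] [283.61129    191.12281932]
[ 0 60 23] [305.  250.1] [340.08352159 240.43179134]
[568.4 -18.3 174.9]
[562.8 -19.8 148.2]
[576.1 -22.5 154.4]
[555.  -22.3 112.6]
```

```bash
python3 - <<'E'
from w import *
d=np.load("/tmp/s3.npz")
im=d["pixels"][205:265,275:335];cv2.imwrite("pics/s3z.png",cv2.resize(im,None,fx=10,fy=10,interpolation=cv2.INTER_CUBIC))
W=pts(d)
for v in range(224,244): print(v,[int(x) for x in W[v,296:318:2,2]])
E
```

```text
224 [106, 155, 158, 157, 157, 155, 156, 155, 155, -1, 0]
225 [106, 153, 155, 155, 155, 153, 154, 154, 153, 0, -2]
226 [106, 150, 152, 153, 152, 150, 151, 151, 150, -1, 24]
227 [106, -1, 150, 150, 150, 149, 150, 150, 148, 0, 28]
228 [106, 105, 148, 148, 148, 147, 147, 147, -2, 0, 30]Traceback (most recent call last):
  File "<stdin>", line 5, in <module>
ValueError: cannot convert float NaN to integer
```

View pics/s3z.png

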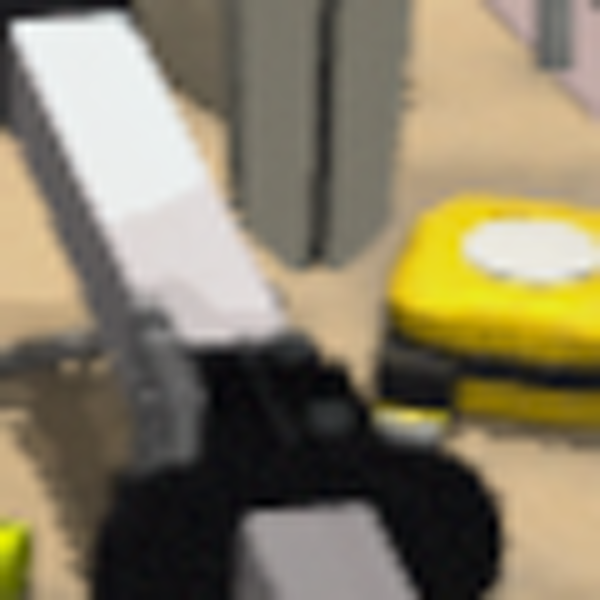

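```bash
python3 - <<'E'
from w import *
d=np.load("/tmp/wr2.npz")
for n,p in dict(tip0=(-22,71,37),tip1=(-22,109,37),bodyback=(0,118,21),screw=(0,118,15),ft=(9,99,27)).items(): print(n,proj(d,world(*p)).round(1))
print("T",d["extrinsics"][:3,3],leg(d["extrinsics"][:3,3]))
im=d["pixels"][190:300,200:340];cv2.imwrite("pics/wr2z.png",cv2.resize(im,None,fx=5,fy=5,interpolation=cv2.INTER_CUBIC))
W=pts(d)
for v in range(205,300,8): print(v,np.round(W[v,225:330:15,2]))
d=np.load("/tmp/s3.npz");W=pts(d)
for v in range(190,232,4): print(v,W[v,303].round(),W[v,311].round())
E
```

```text
tip0 [225.6 306.5]
tip1 [222.4 243.1]
bodyback [265.  217.6]
screw [265.4 214.4]
ft [281. 253.]
T [574.73161457  69.94037571 308.5187011 ] (np.float64(8.42602153958252), np.float64(180.7464935757563), np.float64(215.5187010995719))
205 [  2. 108. 108. 108. 109.   1.   1.]
213 [ 86. 109. 109. 109. 109.   1.   2.]
221 [  2. 115. 114. 114. 115.   1.   1.]
229 [110. 115. 114. 114. 117.   1.   1.]
237 [123. 114. 115. 115. 119.   1.   0.]
245 [130. 114. 114. 115. 117.   1.   1.]
253 [130. 114. 115. 144. 143.   2.   0.]
261 [130. 115. 153. 153. 152. 153.   1.]
269 [130. 114. 162. 162. 162. 161.  77.]
277 [130. 115. 168. 169. 169. 169. 170.]
285 [131. 114. 176. 176. 176. 177. 176.]
293 [131. 182. 183. 183. 182. 184. 183.]
190 [549. -44. 239.] [566. -41. 236.]
194 [549. -44. 231.] [572. -25. 221.]
198 [558. -21. 213.] [573. -22. 212.]
202 [559. -19. 204.] [574. -22. 203.]
206 [560. -18. 195.] [575. -21. 195.]
210 [559. -20. 187.] [575. -21. 186.]
214 [559. -21. 179.] [576. -20. 177.]
218 [560. -21. 171.] [576. -22. 169.]
222 [560. -21. 162.] [577. -20. 160.]
226 [560. -22. 154.] [578. -19. 150.]
230 [561. -18. 143.] [680. 242.  -1.]
```

View pics/wr2z.png

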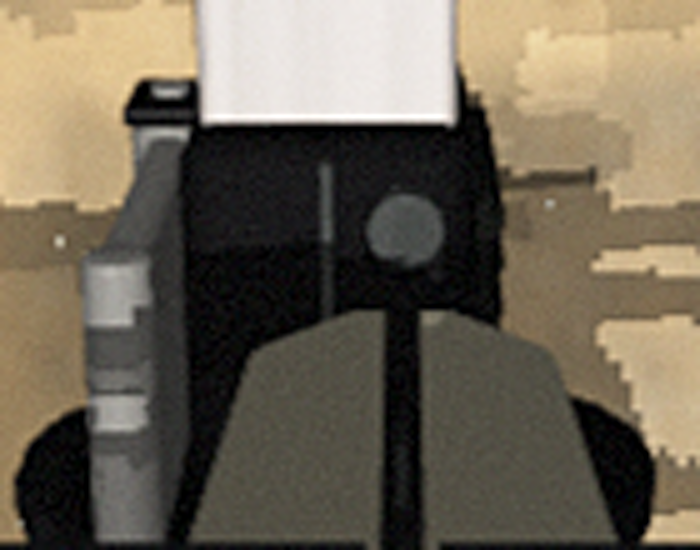

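```bash
python3 -m handwheel '[[[0,0,0],[0,0,0.5],0],[[0,0,0],[0,0,1.0],0],[[0,0,0],[0,0,1.5],0],[[0,0,0],[0,0,1.5],0],[[0,0,0],[0,0,1.5],0]]'
python3 - <<'E'
from w import *
st()
d=pic("wrist","wr3",(200,190,340,300),5)
W=pts(d)
for v in range(245,300,6): print(v,W[v,267].round(),W[v,290].round())
d=pic("side","s4",(275,205,335,265),10)
W=pts(d)
for v in range(220,244,2): print(v,W[v,304].round(),W[v,310].round())
E
```

```text
clock: 3.4
ee_pos: [567.4, -11.6, 103.5]
ee_rot: [-3.141, -0.0, 1.484]
wrist_force: [-0.1, 1.2, 1.2]
width: 0.4
t 3.40 leg-frame x,y,z: [ 8.2 98.9 10.5] rot [-3.141 -0.     1.484] F [-0.1  1.2  1.2] w 0.4
245 [561.  -1. 115.] [573.  -1. 118.]
251 [560.  -5. 114.] [573.  -6. 115.]
257 [562.  -1. 132.] [573.  -1. 133.]
263 [562.  -1. 139.] [572.  -2. 139.]
269 [562.  -0. 147.] [572.  -2. 145.]
275 [562.  -0. 152.] [572.  -2. 150.]
281 [562.  -1. 156.] [572.  -1. 158.]
287 [563.  -1. 162.] [572.  -2. 162.]
293 [563.  -0. 168.] [572.  -2. 166.]
299 [567.  26. 216.] [573.  25. 216.]
220 [562. -21. 166.] [574. -21. 165.]
222 [562. -21. 162.] [574. -22. 161.]
224 [563. -19. 157.] [574. -23. 157.]
226 [562. -22. 154.] [574. -22. 152.]
228 [563. -20. 148.] [574. -24. 149.]
230 [562. -21. 145.] [575. -22. 144.]
232 [563. -20. 139.] [575. -21. 138.]
234 [563. -20. 135.] [575. -21. 134.]
236 [563. -22. 131.] [576. -21. 129.]
238 [563. -21. 126.] [661. 200.  -2.]
240 [568.  -7. 114.] [657. 187.  -0.]
242 [567. -12. 112.] [654. 178.  -1.]
```

View pics/s4.png

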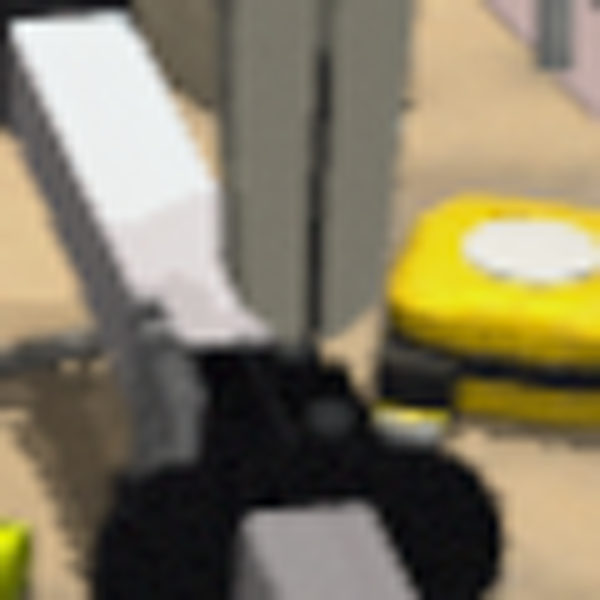

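View pics/wr3.png

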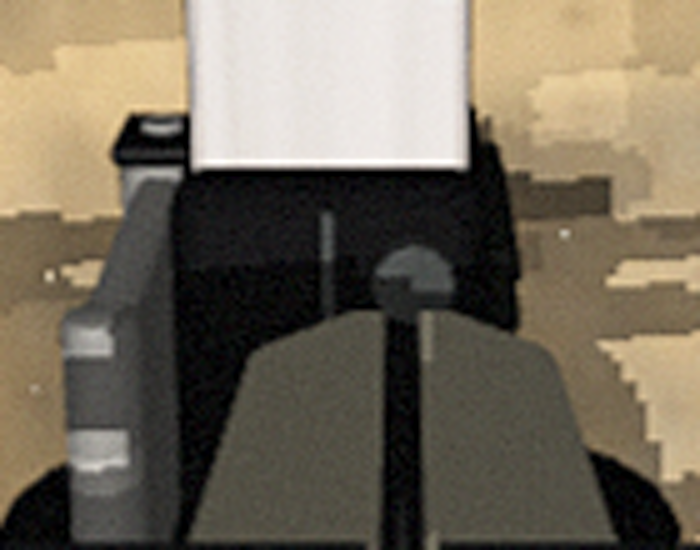

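```bash
python3 -m handwheel '[[[0,0,0],[0,0,0.5],0],[[0,0,0],[0,0,0.5],0],[[0,0,0],[0,-0.5,0.5],0],[[0,0,0],[0,-0.9,0.5],0],[[0,0,0],[0,-1.3,0.5],0],[[0,0,0],[0,-1.6,0.5],0],[[0,0,0],[0,-1.9,0.5],0],[[0,0,0],[0,-2.2,0.5],0],[[0,0,0],[0,-2.5,0.5],0],[[0,0,0],[0,-2.5,0.5],0]]'
python3 - <<'E'
from w import *
st()
d=pic("wrist","wr4",(200,170,340,300),5)
E
```

```text
clock: 4.5
ee_pos: [541.5, -8.8, 99.0]
ee_rot: [-3.14, -0.0, 1.484]
wrist_force: [1.0, 0.2, 4.5]
width: 0.4
t 4.50 leg-frame x,y,z: [-17.9  99.5   6. ] rot [-3.14  -0.     1.484] F [1.  0.2 4.5] w 0.4
```

View pics/wr4.png

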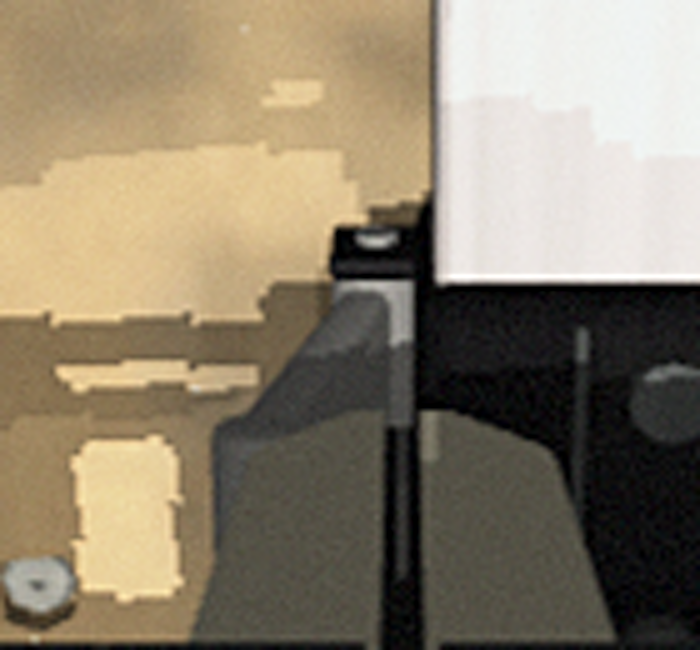

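```bash
python3 - <<'E'
from w import *
d=np.load("/tmp/wr4.npz")
for a in (0.2,.3,.35,.4,.46):
    x=-21.5-50*np.sin(a)+0; z=-13+50*np.cos(a)
    u=proj(d,world(x-4,109,z-3));u0=proj(d,world(x-4,117,z-3)); print(a,((u-[200,170])*5).round(),((u0-[200,170])*5).round())
W=pts(d); 
for u,v in [(245,257),(248,258),(250,256),(260,248)]: print(leg(W[v,u]))
E
```

```text
0.2 [225. 435.] [222. 358.]
0.3 [176. 430.] [173. 353.]
0.35 [153. 426.] [150. 350.]
0.4 [131. 423.] [127. 347.]
0.46 [105. 417.] [101. 342.]
(np.float64(-35.187371356611145), np.float64(109.88074249389891), np.float64(34.99927289333007))
(np.float64(-33.61369373409115), np.float64(110.03813288129385), np.float64(36.50360033491879))
(np.float64(-32.802724077839834), np.float64(110.28933559934801), np.float64(34.742082462184044))
(np.float64(-28.696429810698152), np.float64(109.40912282404575), np.float64(22.718915626453906))
```

```bash
python3 -m handwheel '[[[0,0,0],[0,-0.3,0],0],[[0,0,0],[0,-0.6,0],0],[[0,0,0],[0,-0.9,0],0],[[0,0,0],[0,-1.1,0],0],[[0,0,0],[0,-1.2,0],0],[[0,0,0],[0,-1.2,0],0]]'
python3 - <<'E'
from w import *
st()
d=pic("wrist","wr5",(170,130,340,300),4)
for a in (0.3,.4,.46):
    x=-21.5-50*np.sin(a)+0; z=-13+50*np.cos(a)
    u=proj(d,world(x-4,109,z-3));u0=proj(d,world(x-4,124,z-3)); print(a,((u-[170,130])*4).round(),((u0-[170,130])*4).round())
E
```

```text
clock: 5.15
ee_pos: [530.0, -8.9, 98.5]
ee_rot: [-3.14, 0.001, 1.484]
wrist_force: [0.6, -0.1, 0.5]
width: 0.2
t 5.15 leg-frame x,y,z: [-29.3  98.3   5.5] rot [-3.140e+00  1.000e-03  1.484e+00] F [ 0.6 -0.1  0.5] w 0.2
0.3 [355. 497.] [352. 380.]
0.4 [317. 491.] [314. 375.]
0.46 [296. 487.] [292. 372.]
```

View pics/wr5.png

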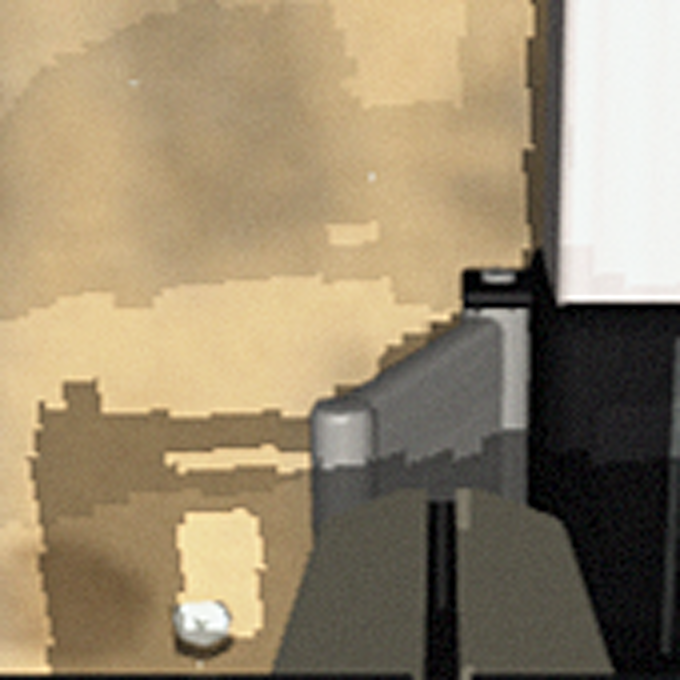

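```bash
python3 -m handwheel '[[[0,0,0],[0,0,-2],0],[[0,0,0],[0,0,-4],0],[[0,0,0],[0,1.7,-4],0.86],[[0,0,0],[0,1.7,-4],0.86],[[0,0,0],[0,1.7,-4],0.86],[[0,0,0],[0,1.7,-4],0.86],[[0,0,0],[0,1.7,-4],0.86],[[0,0,0],[0,1.7,-4],0.86]]'
python3 - <<'E'
from w import *
st()
d=pic("wrist","wr6")
for n,p in dict(tipout=(-45.5,88+14,30),fl=(0,72,23),bandnear=(0,0,13)).items(): print(n,proj(d,world(*p)).round())
d=pic("side","s6",(220,190,420,340),4)
d=pic("top","t6",(280,160,440,240),5)
E
```

```text
clock: 6.0
ee_pos: [547.0, -9.9, 138.5]
ee_rot: [-3.14, 0.0, 1.484]
wrist_force: [-0.1, -0.5, 0.4]
width: 43.9
t 6.00 leg-frame x,y,z: [-12.3  98.8  45.5] rot [-3.14   0.     1.484] F [-0.1 -0.5  0.4] w 43.9
tipout [226. 238.]
fl [300. 277.]
bandnear [298. 360.]
```

View pics/wr6.png

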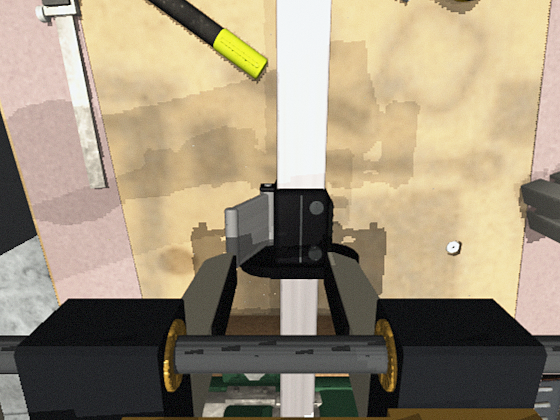

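View pics/s6.png

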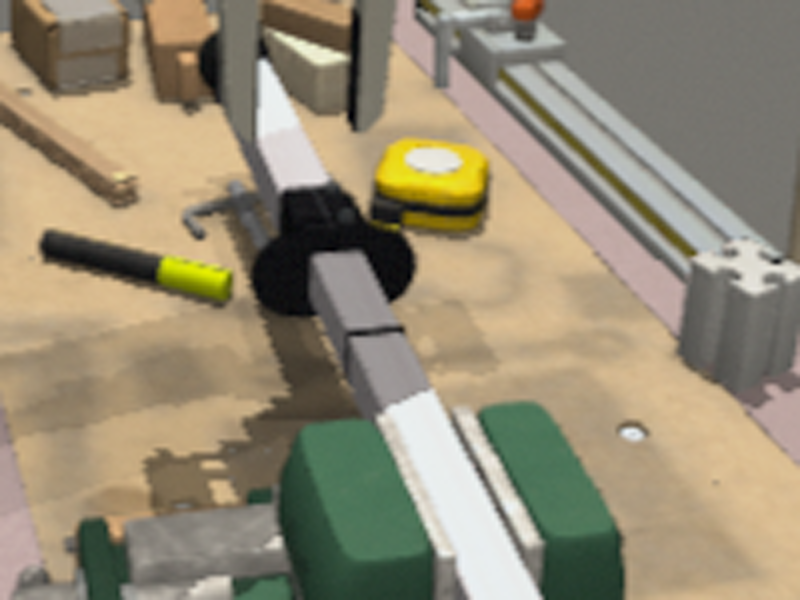

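View pics/t6.png

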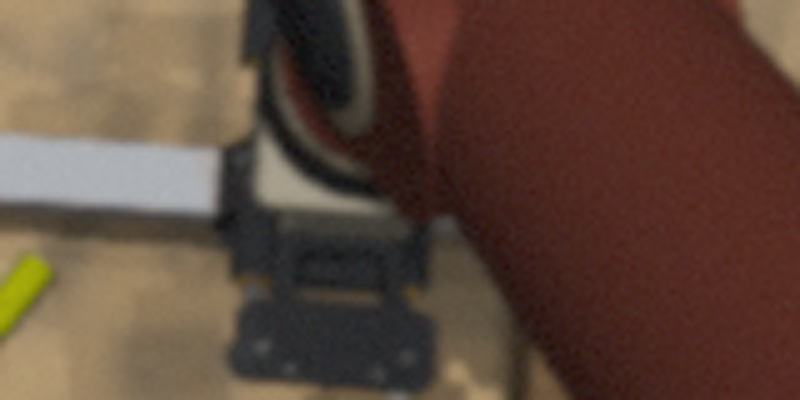

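```bash
python3 -m handwheel '[[[0,0,0],[0,0,0],0.86],[[0,0,0],[0,0,0],0.86],[[0,0,0],[0,0,0],0.86],[[0,0,0],[0,0,0],0.86],[[0,0,0],[0,0,0],0.86],[[0,0,0],[0,0,0.5],0.86],[[0,0,0],[0,0,1],0.86]]'
python3 - <<'E'
from w import *
st()
d=pic("wrist","wr7")
W=pts(d)
for n,p in dict(f1=(-12.5-40,106,24),f2=(27.5,106,24)).items(): print(n,proj(d,world(*p)).round())
for u in (205,212,220,346,354,362):
  print(u,[np.round(leg(W[v,u]),0).tolist() for v in (258,266,274,282)])
d=pic("side","s7",(220,190,420,340),4)
E
```

```text
clock: 6.85
ee_pos: [547.7, -9.9, 128.4]
ee_rot: [3.142, -0.0, 1.484]
wrist_force: [0.6, -0.5, 0.1]
width: 79.3
t 6.85 leg-frame x,y,z: [-11.6  98.8  35.4] rot [ 3.142 -0.     1.484] F [ 0.6 -0.5  0.1] w 79.3
f1 [212. 234.]
f2 [348. 234.]
205 [[-83.0, 39.0, -91.0], [-85.0, 29.0, -94.0], [-85.0, 20.0, -94.0], [-85.0, 12.0, -93.0]]
212 [[-77.0, 38.0, -92.0], [-77.0, 30.0, -92.0], [-79.0, 18.0, -98.0], [-78.0, 13.0, -92.0]]
220 [[-70.0, 38.0, -93.0], [-70.0, 30.0, -91.0], [-70.0, 22.0, -92.0], [-71.0, 13.0, -92.0]]
346 [[32.0, 80.0, -0.0], [30.0, 80.0, 13.0], [29.0, 78.0, 21.0], [29.0, 73.0, 21.0]]
354 [[38.0, 79.0, -1.0], [35.0, 80.0, 14.0], [34.0, 77.0, 17.0], [59.0, 13.0, -92.0]]
362 [[28.0, 108.0, 62.0], [28.0, 104.0, 64.0], [27.0, 101.0, 65.0], [27.0, 97.0, 66.0]]
```

View pics/wr7.png

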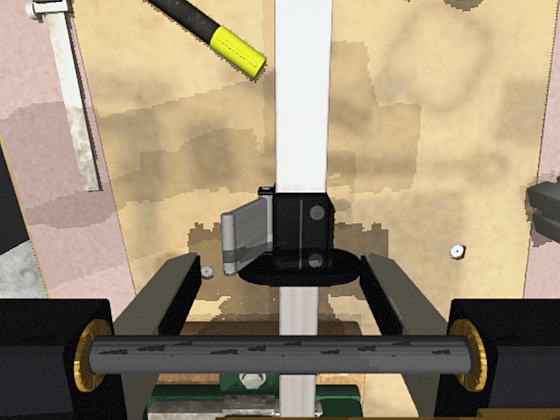

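View pics/s7.png

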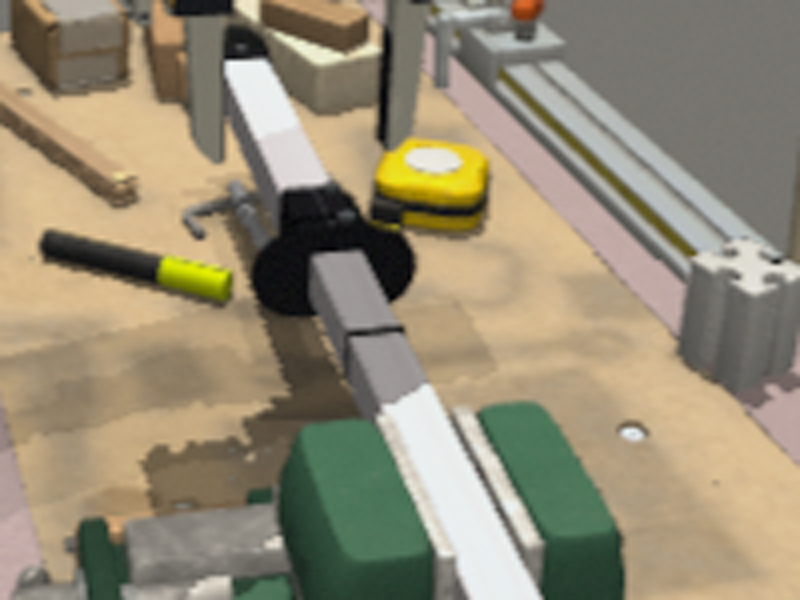

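```bash
python3 -m handwheel '[[[0,0,0],[0,0,1.5],0.86],[[0,0,0],[0,0,3],0.86],[[0,0,0],[0,0,4],0.86],[[0,0,0],[0,0,5],0.86],[[0,0,0],[0,0,5.8],0.86],[[0,0,0],[0,0,5.8],0.86],[[0,0,0],[0,0,5.8],0.86]]'
python3 - <<'E'
from w import *
st()
d=pic("wrist","wr8")
d=pic("side","s8",(220,190,420,340),4)
E
```

```text
clock: 7.65
ee_pos: [547.9, -9.8, 70.9]
ee_rot: [3.141, -0.0, 1.484]
wrist_force: [0.1, -1.0, 0.2]
width: 79.7
t 7.65 leg-frame x,y,z: [-11.4  99.  -22.1] rot [ 3.141 -0.     1.484] F [ 0.1 -1.   0.2] w 79.7
```

View pics/wr8.png

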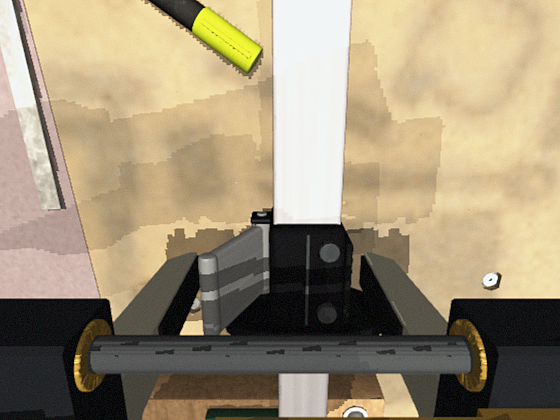

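View pics/s8.png

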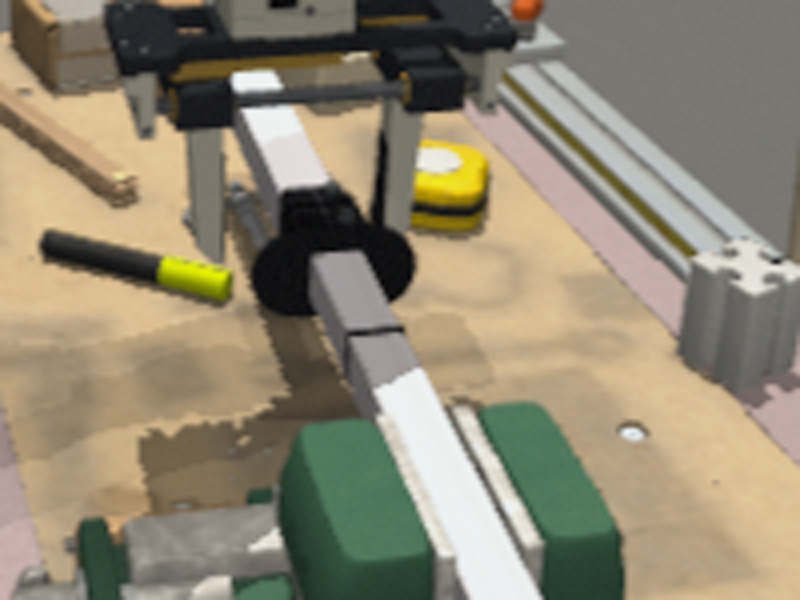

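```bash
python3 -m handwheel '[[[0,0,0],[-0.6,0,0],0.86],[[0,0,0],[-1.2,0,0],0.86],[[0,0,0],[-1.8,0,0],0.86],[[0,0,0],[-2.4,0,0],0.86],[[0,0,0],[-3.1,0,0],0.86],[[0,0,0],[-3.8,0,0],0.86],[[0,0,0],[-4.5,0,0],0.86],[[0,0,0],[-5.2,0,0],0.86],[[0,0,0],[-5.9,0,0],0.86],[[0,0,0],[-6.4,0,0],0.86],[[0,0,0],[-6.9,0,0],0.86],[[0,0,0],[-7.3,0,0],0.86],[[0,0,0],[-7.3,0,0],0.86],[[0,0,0],[-7.3,0,0],0.86]]'
cat > m.py <<'E'
from w import *
st()
name=sys.argv[1]
d=pic("wrist",name+"w")
d=pic("side",name+"s",(280,230,340,290),10)
g=d["pixels"].mean(-1).astype(np.float32)
for yy in np.arange(-12,28,1.0):
    v=[cv2.getRectSubPix(g,(1,1),tuple(map(float,proj(d,world(o,yy,13)))))[0,0] for o in (-6,0,6)]
    print(int(yy),int(np.mean(v)),end='; ')
E
python3 m.py p1
```

```text
clock: 9.15
ee_pos: [541.8, -80.7, 71.2]
ee_rot: [3.14, -0.003, 1.486]
wrist_force: [-0.2, 5.5, 1.6]
width: 80.3
t 9.15 leg-frame x,y,z: [-11.3  27.8 -21.8] rot [ 3.140e+00 -3.000e-03  1.486e+00] F [-0.2  5.5  1.6] w 80.3
-12 159; -11 158; -10 154; -9 149; -8 139; -7 120; -6 96; -5 70; -4 54; -3 50; -2 60; -1 77; 0 96; 1 113; 2 127; 3 133; 4 134; 5 130; 6 122; 7 110; 8 90; 9 64; 10 42; 11 26; 12 18; 13 16; 14 16; 15 16; 16 16; 17 15; 18 15; 19 14; 20 14; 21 14; 22 14; 23 14; 24 14; 25 13; 26 12; 27 12;
```

View pics/p1s.png

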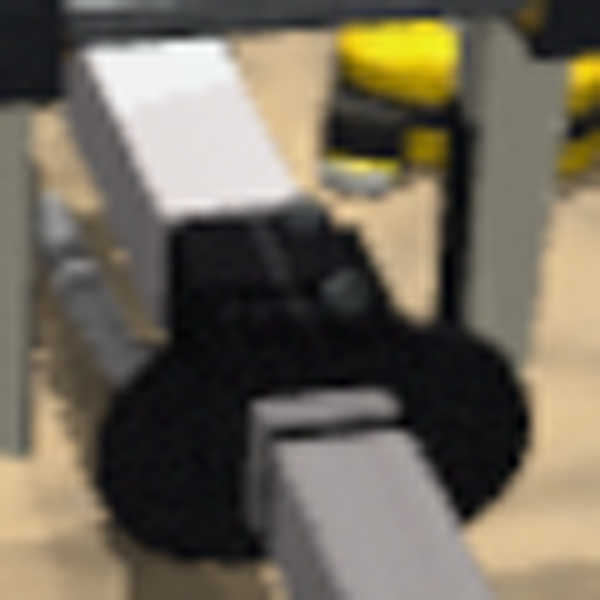

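View pics/p1w.png

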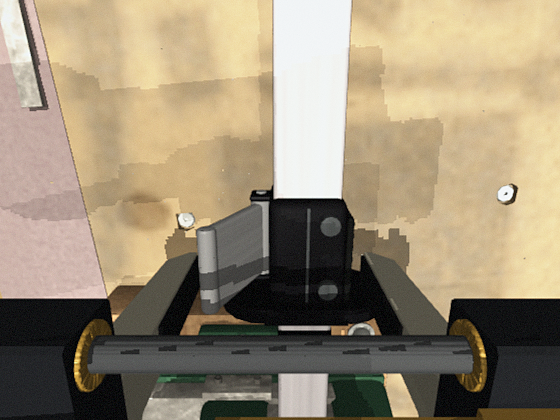

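```bash
python3 -m handwheel '[[[0,0,0],[-0.3,0,0],0.86],[[0,0,0],[-0.6,0,0],0.86],[[0,0,0],[-0.8,0,0],0.86],[[0,0,0],[-0.8,0,0],0.86],[[0,0,0],[-0.8,0,0],0.86]]'
python3 m.py p2
```

```text
clock: 9.75
ee_pos: [541.2, -88.7, 71.2]
ee_rot: [3.14, -0.002, 1.486]
wrist_force: [0.3, 5.6, 1.9]
width: 79.8
t 9.75 leg-frame x,y,z: [-11.3  19.8 -21.8] rot [ 3.140e+00 -2.000e-03  1.486e+00] F [0.3 5.6 1.9] w 79.8
-12 146; -11 141; -10 135; -9 129; -8 120; -7 104; -6 82; -5 59; -4 40; -3 29; -2 27; -1 30; 0 33; 1 32; 2 28; 3 22; 4 17; 5 15; 6 15; 7 15; 8 15; 9 15; 10 15; 11 15; 12 15; 13 14; 14 15; 15 14; 16 14; 17 13; 18 12; 19 12; 20 12; 21 13; 22 13; 23 14; 24 14; 25 15; 26 17; 27 19;
```

View pics/p2s.png

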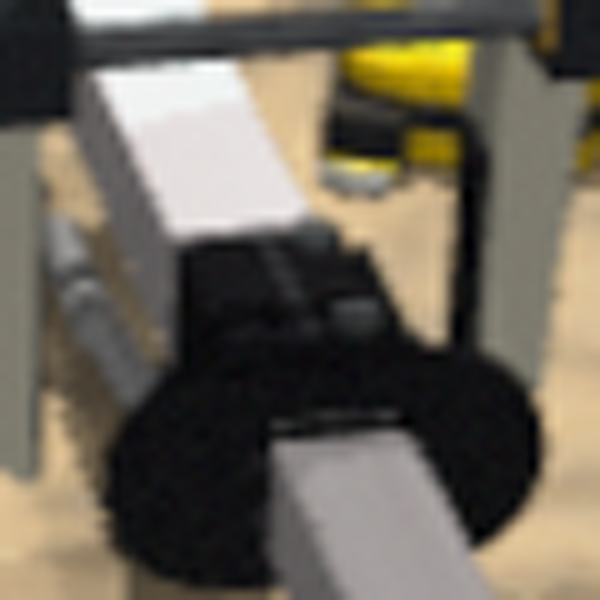

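View pics/p2w.png

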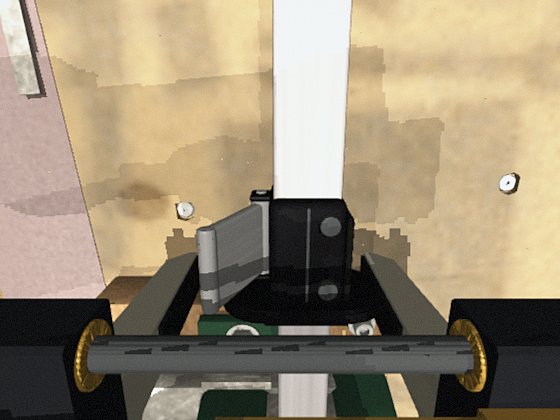

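```bash
python3 -m handwheel '[[[0,0,0],[-0.1,0,0],0.86],[[0,0,0],[-0.1,0,0],0.86],[[0,0,0],[-0.1,0,0],0.86],[[0,0,0],[-0.1,0,0],0.86],[[0,0,0],[-0.1,0,0],0.78],[[0,0,0],[-0.1,0,0],0.73],[[0,0,0],[-0.1,0,0],0.73]]' 30
python3 m.py p3
```

```text
clock: 10.55
ee_pos: [542.8, -89.6, 71.6]
ee_rot: [3.137, -0.003, 1.486]
wrist_force: [2.7, 4.5, 1.9]
width: 68.7
t 10.55 leg-frame x,y,z: [ -9.6  19.  -21.4] rot [ 3.137e+00 -3.000e-03  1.486e+00] F [2.7 4.5 1.9] w 68.7
-12 145; -11 140; -10 135; -9 129; -8 120; -7 104; -6 82; -5 57; -4 35; -3 21; -2 17; -1 18; 0 20; 1 20; 2 19; 3 18; 4 17; 5 16; 6 16; 7 16; 8 15; 9 15; 10 14; 11 14; 12 14; 13 14; 14 14; 15 14; 16 14; 17 13; 18 13; 19 13; 20 12; 21 12; 22 11; 23 12; 24 13; 25 15; 26 17; 27 19;
```

View pics/p3s.png

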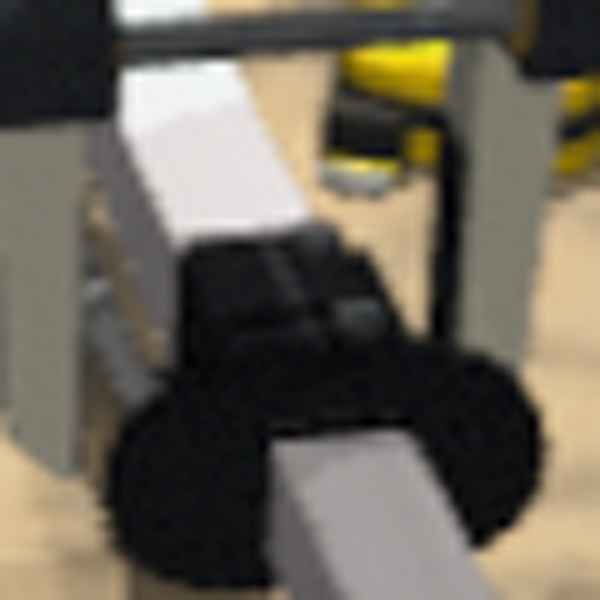

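View pics/p3w.png

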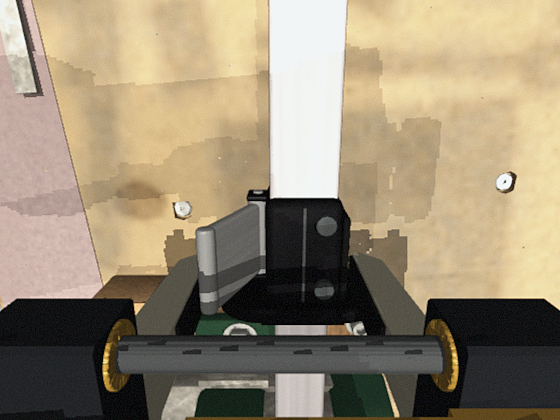

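```bash
python3 -m handwheel '[[[0,0,0],[0,0.2,0],0.7],[[0,0,0],[0,0.3,0],0.67],[[0,0,0],[0,0.4,0],0.64],[[0,0,0],[0,0.5,0],0.61],[[0,0,0],[0,0.6,0],0.58],[[0,0,0],[0,0.7,0],0.55],[[0,0,0],[0,0.8,0],0.52],[[0,0,0],[0,0.8,0],0.5],[[0,0,0],[0,0.8,0],0.47],[[0,0,0],[0,0.8,0],0.44],[[0,0,0],[0,0.8,0],0.4],[[0,0,0],[0,0.8,0],0.4]]' 30
python3 m.py p4
```

```text
clock: 11.85
ee_pos: [550.4, -90.2, 71.2]
ee_rot: [3.138, -0.003, 1.485]
wrist_force: [2.6, 5.1, -1.3]
width: 44.6
t 11.85 leg-frame x,y,z: [ -1.9  19.1 -21.8] rot [ 3.138e+00 -3.000e-03  1.485e+00] F [ 2.6  5.1 -1.3] w 44.6
-12 141; -11 138; -10 134; -9 129; -8 120; -7 104; -6 81; -5 55; -4 34; -3 20; -2 16; -1 17; 0 18; 1 18; 2 18; 3 17; 4 17; 5 16; 6 15; 7 14; 8 14; 9 14; 10 14; 11 15; 12 15; 13 15; 14 15; 15 14; 16 14; 17 13; 18 13; 19 14; 20 14; 21 14; 22 14; 23 14; 24 15; 25 16; 26 17; 27 19;
```

View pics/p4s.png

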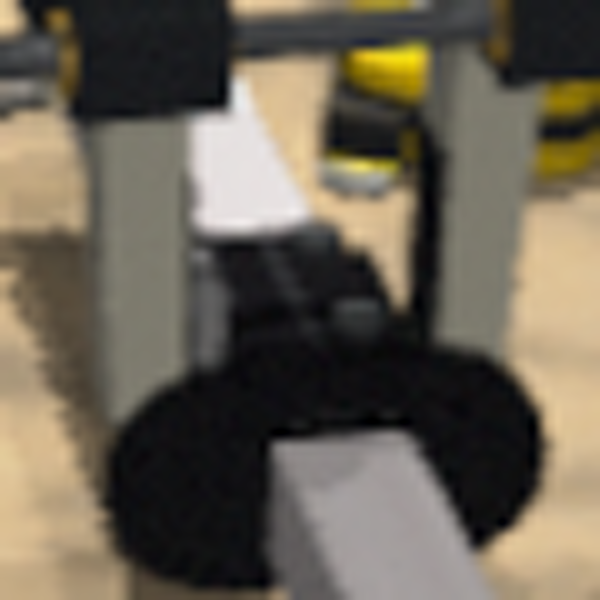

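View pics/p4w.png

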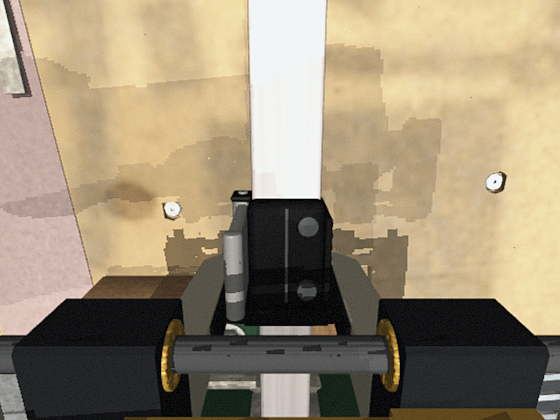

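```bash
python3 -m handwheel '[[[0,0,0],[0,0,0],0.3],[[0,0,0],[0,0,0],0.2],[[0,0,0],[0,0,0],0.2],[[0,0,0],[0,0,0],0.2],[[0,0,0],[0,0,0],0.2],[[0,0,0],[0,0,0],0.2]]' 40
python3 m.py p5; python3 - <<'E'
from w import *
d=np.load("/tmp/p5w.npz");W=pts(d)
print()
for u in range(224,248,3): print(u,[np.round(leg(W[v,u]),1).tolist() for v in (240,255)])
for a in (0,.06,.12):
  print(a,proj(d,world(-21.5-50*np.sin(a)-4.5,49,33)).round(1))
cv2.imwrite("pics/p5wz.png",cv2.resize(d["pixels"][180:340,200:360],None,fx=4,fy=4))
E
```

```text
clock: 12.55
ee_pos: [550.7, -90.2, 71.2]
ee_rot: [3.137, -0.004, 1.485]
wrist_force: [2.8, 4.7, -0.8]
width: 44.2
t 12.55 leg-frame x,y,z: [ -1.7  19.1 -21.8] rot [ 3.137 -0.004  1.485] F [ 2.8  4.7 -0.8] w 44.2
-12 141; -11 138; -10 134; -9 129; -8 120; -7 104; -6 82; -5 56; -4 34; -3 20; -2 16; -1 17; 0 17; 1 18; 2 17; 3 17; 4 16; 5 15; 6 15; 7 16; 8 16; 9 16; 10 16; 11 16; 12 16; 13 16; 14 15; 15 14; 16 13; 17 13; 18 13; 19 13; 20 13; 21 13; 22 14; 23 15; 24 16; 25 16; 26 17; 27 18; 
224 [[-24.1, 49.5, 36.4], [-24.4, 43.3, 36.5]]
227 [[-22.8, 49.8, 37.1], [-23.0, 44.0, 38.1]]
230 [[-21.5, 50.3, 38.6], [-21.7, 44.2, 38.6]]
233 [[-20.5, 50.0, 37.6], [-20.6, 44.0, 38.1]]
236 [[-19.3, 50.0, 37.8], [-19.7, 43.3, 36.6]]
239 [[-18.1, 50.1, 37.8], [-18.5, 43.3, 36.6]]
242 [[-17.4, 48.6, 34.2], [-17.5, 42.7, 35.2]]
245 [[-18.3, 40.5, 13.2], [-18.3, 34.3, 15.8]]
0 [220.5 238.1]
0.06 [212.9 238.1]
0.12 [205.4 238.1]
```

View pics/p5wz.png

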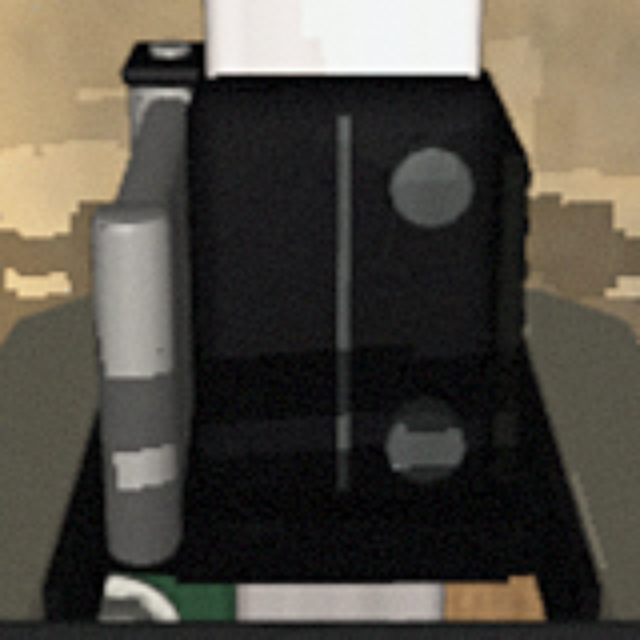

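```bash
python3 - <<'E'
from w import *
st(); from plant import hand_in; print(hand_in()); st()
E
```

```text
t 12.65 leg-frame x,y,z: [ -1.7  19.1 -21.8] rot [ 3.137e+00 -3.000e-03  1.485e+00] F [ 2.5  5.4 -0.8] w 44.0
the job is handed in; nothing more can be done
None
the job is handed in; nothing more can be done
```

The leg is at its mark with the lever shut, and the job was handed in at 12.65 s with the gripper still squeezing lever and pad. No verdict was reported.

- **Opening:** I pushed the lever to about 0.41 rad with the shut fingers, and the leg then slid out on its spring.
- **Pushing in:** I pushed behind the flange until the mouth met the near edge of the band. In the side view it was about 9 mm short, then about 1 mm, then closed.
- **Shutting:** I closed the fingers on lever and pad while still holding the flange.

**Last checks**
- **Mark:** The mouth met the band edge in the side image, to within about 1 mm. The picture did not change between shutting the lever and the last squeeze.
- **Lever:** It stands upright in the wrist view, with its tip about 21 mm out from the axis (nominal 22 mm when shut).
- **Grip:** The fingers were stalled at 44 mm (nominal about 46 mm) with the grip set to 40 N. The force on each finger could not be measured; only the net wrist force of about 6 N was available.
- **Bystanding tools:** The gripper worked only around the leg and I saw no contact with the tools. I did not measure their positions at the end.

**Disagreements**
- **Finger height:** Both cameras put the fingertips about 21 mm above the reported TCP height, so I set all finger heights from the images.
- **Along the leg:** The cameras differed from each other by about 2 mm. I therefore set the mark from the gap between mouth and band in one view.

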